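Rind end into the trim bin

TASK

Clear the small rind end off the cutting board into the steel trim bin at the end of the board: push the bin's self-closing flap in with one finger and, while that finger still holds it open, push the rind over the edge into the bin with the other finger, then draw the hand back so that the flap shuts. Only slide the rind along the board: do not pinch or lift it, and do not run it up onto the shut flap. Leave the cheese, the knife and everything else where it lies.

Things in the scene. Friction and masses are not known exactly. Their poses are not given: they have to be found in the camera images.
- station: Fixed cutting station: a wooden board with its top 140 mm above the table, and a steel trim bin at its end. Origin: at table height below the middle of the drop edge, where trimmings fall into the bin. x points level from board to bin (the way to push), z up, y to the left of that. Board: x -0.300 to -0.030, y +-0.150; then a flush steel lip, 4 mm thick, to x = 0.
- hinge_mid (a point): Middle of the flap's hinge line, fixed: 97 mm past the drop edge and 43 mm above the board's top; axes as the station's. From here a fixed level cover at the same height runs on to the bin's back, 103 mm further. Steel cheeks 4 mm thick at y = +-0.115 stand beside the flap, no higher than its slope when shut.
- bin_floor (a point): Middle of the bin's inner floor, 8 mm above the table, 132 mm below the board's top; axes as the station's. Inside, the bin is hollow: x -0.113 to +0.109 from here (26 mm of it under the lip), y +-0.113.
- flap (a joint): Angle of the bin's sprung flap, rad: 0 shut, up to 1.2 as it swings down into the bin. Metal plate 220 mm wide, 106 mm from hinge to free edge; shut, it slopes up from the drop edge to the hinge at 24 degrees. About 1 N at the free edge starts it, 2 N there holds it at 0.6 rad (more nearer the hinge). Let go, it shuts itself. The rind's weight, or shoving the rind against it, does not open it.
- flap_edge (a point): Middle of the flap's free (lower) edge; it moves with the flap. Shut: at the middle of the drop edge, level with the board's top.
- rind: The rind end to clear: a small flat heel of hard cheese, 36 mm (x) by 64 mm (y) by 22 mm high, 35 to 70 g, lying flat on the board 80 to 150 mm before the drop edge. Origin: centre of its underside. Its flat cut face, x = -0.018, faces away from the bin (turned by up to 0.35 rad); its curved rind face, x = +0.018, faces the bin. It slides with friction 0.5 to 0.7.
- wedge: Wedge of cheese lying on the board, 52 mm high, about 115 mm long, at the board's far end from the bin. Leave it. Origin: in its underside.
- chunk: Chunk of cheese about 50 x 42 x 34 mm on the board, beside the rind's way. Leave it. Origin: centre of its underside.
- knife: Short hard-cheese knife lying on the board: 165 mm long along its x axis (blade to +x), 22 mm high. Leave it. Origin: where blade and handle meet, at the bottom.
- wedge_big: Large wedge of cheese on the table, 85 mm high. Leave it. Origin: in its underside.
- tryer: Cheese tryer on the table: a 170 mm steel rod with a 100 mm wooden cross handle. Leave it. Origin: near the handle, on the table.
- jar: Glass jar with a steel cap on the table, 72 mm across, 100 mm high. Leave it. Origin: centre of its underside.
- mould: White plastic cheese mould (a cup 100 mm across, 85 mm high) on the table. Leave it. Origin: centre of its underside.

How it is judged (in metres and radians):
On the way, in this order (a step that is already met when the one before it is completed fails the run):
1. A finger pushes the flap in while the rind is still on the board (value of joint flap above 0.15 rad and contact force between the fingers and flap above 0.2 N and x of rind in the frame of station below 0.005 m and height (world z) of rind above 0.13 m), for 0.05 s.
2. The rind has dropped over the edge into the bin while a finger holds the flap open (value of joint flap above 0.15 rad and contact force between the fingers and flap above 0.1 N and x of rind in the frame of station between -0.03 and 0.2 m and height (world z) of rind below 0.1 m), for 0.05 s.
At the end, for the whole second after the job is handed in: The rind lies at rest inside the trim bin (its underside's centre less than 80 mm above the table, between the bin's walls), the flap is shut (under 0.06 rad), and no other thing has moved more than 30 mm (x of rind in the frame of station between -0.03 and 0.2 m and y of rind in the frame of station between -0.115 and 0.115 m and height (world z) of rind below 0.08 m and linear speed of rind below 0.03 m/s and value of joint flap below 0.06 rad and distance of each of wedge, chunk, knife, wedge_big, tryer, jar, mould from where it was at the start of the episode below 0.03 m); the robot touches nothing.
It fails at once if The rind is lifted, or run up onto the shut flap (its underside's centre more than 18 mm above the board) (height (world z) of rind above 0.158 m).
It fails at once if Another thing is moved more than 30 mm (distance of any of wedge, chunk, knife, wedge_big, tryer, jar, mould from where it was at the start of the episode above 0.03 m).
It also fails if it takes over 37 s, if anything falls off the work surface, if the arm or the gripper's body presses on something with over 40 N, if the wrist force passes 120 N, or if a joint passes its speed limit or range.

ROBOT

A 6-joint arm with a two-finger parallel gripper is mounted at the origin on the work surface. World frame = base frame: x ahead of the robot, y to its left, z up, the work surface at z = 0. Lengths are in m, angles in degrees, forces in N, time in s.
With the tool pointing down it reaches from about 0.375 to 0.9 m from the base axis. Payload 3.1 kg.
Tool frame: the origin (TCP) lies at the very end of the fingers, on their centre line; the grasp point (between the pads) lies bot.grip_point_offset behind it (bot.grip_point_offset is the distance from the TCP to the grasp point, in m); z points along the fingers, y is the line along which they close (so a half turn about z gives the same grasp; the last joint's range is limited). The gripper opens to 87 mm and grips with 3 to 60 N. Pads are 19 mm wide; open, the fingers measure 117 mm over their backs; the gripper's body (75 mm by 190 mm) begins 51 mm behind the grasp point.
Start: joints at [-75.373, 30.224, 82.088, -0, 67.689, -10.227], TCP at [0.263, -0.567, 0.223] pointing down, gripper open.
Joint ranges: [-176.69, 176.69], [-43.24, 126.21], [12.49, 139.97], [-82, 262], [0, 151.66], [-163.58, 163.58]. Speed limits (degrees/s): [159.86, 159.86, 180, 180, 180, 180].

INTERFACE

Orientations are given as a 3x3 rotation matrix whose columns are the frame's x, y, z axes.
In Python, from rig import bot, viewer, ticket gives the robot as it stands.
- The arm moves only by the tool servo_tool, never from a script. Its argument "targets" is a list of rows, each an object with "offset": the shift along the tool's x, y, z in m, a list of three; "dr": the turn, a rotation vector about the tool's x, y, z in degrees, a list of three. In form: [{"offset": [x, y, z], "dr": [ax, ay, az]}, ...]. A call has 1 to 20 rows; each row is the pose to reach, as a shift and turn from the pose commanded when the call began, along the tool's axes at that moment; what a row does not reach only later rows make up. A row lasts 1/12 s, in which the tool goes at most 41.7 mm and 7.16 degrees, less where a joint would pass 70% of its speed; a pose out of reach is approached as far as the arm can. A call with a gripper value outside its range is refused whole. "gripper" is the gripper command: -1 is fully open, 1 is shut, values between are in proportion, set as the call begins (left out, the last holds). The fingers move at their own pace and stop on an object; the grip force is fixed at half the most. Time passes only in rows, so rows that repeat a pose let the fingers close. It gives the time, the measured TCP pose, the force, the opening and the grip force at its end, in the units of the state.
- bot.read_state(): the state, without advancing time (a new reading comes with each control period).
- viewer.capture(name): name is "scene" or "top" or "wrist"; returns a dict with "color" (384x512x3 uint8, red, green, blue), "camera_matrix" (3x3 intrinsics, pixels), "R" (3x3) and "t" (3): a world point X has camera coordinates R X + t. Camera axes: x right, y down, z forward; pixel columns grow to the right and rows downward; lengths in m; the calibration is good to about 2 mm. A picture is of the moment at which its call begins. There is no depth.
- ticket.hand_in(): hands the job in; it is judged then, once.
The state is a dict: "time_s": time; "joint_positions": joint angles; "qvel": joint speeds; "tau": joint torques, N m; "position": TCP position; "tcp_rot": TCP orientation; "force": force on the tool from outside, world axes, zero at the start; "moment": the same for the moment, N m; "opening": opening from 0.0 (shut) to 1.0 (fully open); "grasp_force": force on a finger pad.
Only numpy, scipy, OpenCV 4.12 (cv2) and the standard library are available. Lean on these libraries where they do the work, as an engineer would, in place of code of your own. Each camera call takes 0.05 s, during which the arm holds its last target. There are 200 camera calls.

## Working session

There is one attempt and no reset: what is moved stays moved. The work goes in short steps, Python scripts to look and compute and a tool call to move; the robot and the scene stay as the last step left them, time stands still between calls to the robot, and variables do not carry over. Pictures are saved under pics/ and viewed, at most 10 in all, crops included, and the job is handed in when it is done.

Besides the shell and the picture viewer there is one more tool, called after "Emit:" by a JSON object that holds its "name" and its "arguments". servo_tool: Moves the arm, as the interface text tells. Its arguments: {"type":"object","properties":{"targets":{"type":"array"},"gripper":{"type":"number"}},"required":["targets"]}

```bash
mkdir -p pics; python3 - <<'E'
from rig import bot,viewer,ticket
import cv2,numpy as np,pickle
for n in("top","scene"):
    c=viewer.capture(n); pickle.dump(c,open(n+".pkl","wb")); cv2.imwrite(f"pics/{n}0.png",cv2.resize(c["color"][:,:,::-1],(800,600),interpolation=cv2.INTER_CUBIC))
    print(n,c["camera_matrix"],c["R"],c["t"])
s=bot.read_state();print(s,bot.grip_point_offset)
E
```

```text
top [[375.6163813    0.         253.92638507]
 [  0.         375.6163813  194.9397174 ]
 [  0.           0.           1.        ]] [[-0.01782039 -0.99969223 -0.01725905]
 [-0.99557586  0.01933448 -0.09195042]
 [ 0.09225582  0.0155441  -0.995614  ]] [0.02233621 0.56198237 1.28580022]
scene [[355.88426051   0.         247.99160933]
 [  0.         355.88426051 186.88282214]
 [  0.           0.           1.        ]] [[ 0.49303774  0.86992942 -0.01168747]
 [ 0.66373219 -0.38479141 -0.64140093]
 [-0.56247077  0.30847751 -0.76711684]] [-0.28489028 -0.2799947   1.58394115]
{'time_s': 0.1, 'joint_positions': array([-7.53718227e+01,  3.02744217e+01,  8.21488207e+01, -1.86056141e-03,
        6.76874139e+01, -1.02269373e+01]), 'qvel': array([ 0.02158191, -0.08234446, -0.128763  ,  0.0016753 , -0.02032348,
       -0.0366652 ]), 'tau': array([ 3.36227931e-04, -4.40985775e+01, -1.77151054e+01,  6.34458172e-02,
        5.33990655e-02, -6.12280292e-05]), 'position': array([ 0.26255858, -0.56646067,  0.22166232]), 'tcp_rot': array([[ 9.07368462e-01,  4.20335827e-01, -5.16812743e-04],
       [ 4.20336028e-01, -9.07366607e-01,  1.86112698e-03],
       [ 3.13359725e-04, -1.90596294e-03, -9.99998135e-01]]), 'force': array([-0.14656229,  0.09041171, -0.84453295]), 'moment': array([ 0.01244125,  0.0611826 , -0.00010612]), 'grasp_force': 0.0, 'opening': 1.0013987397490747} 0.0187
```

View pics/top0.png

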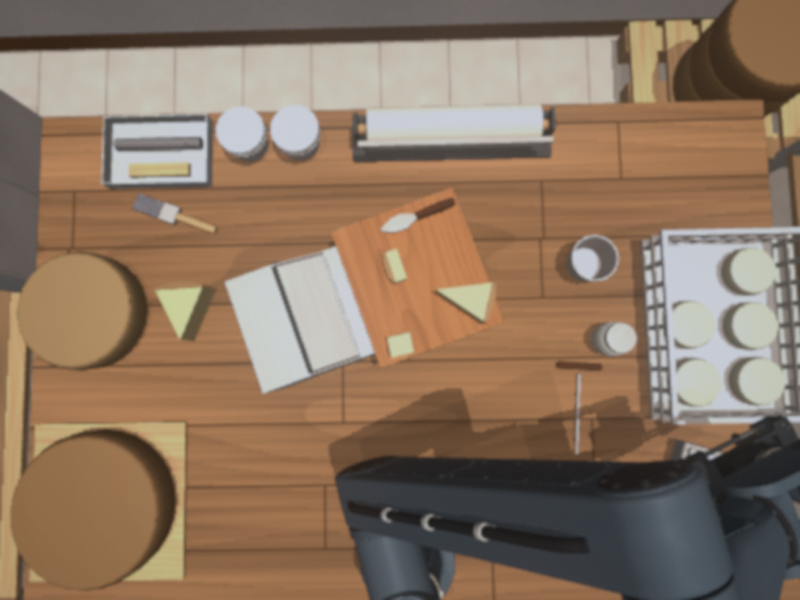

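View pics/scene0.png

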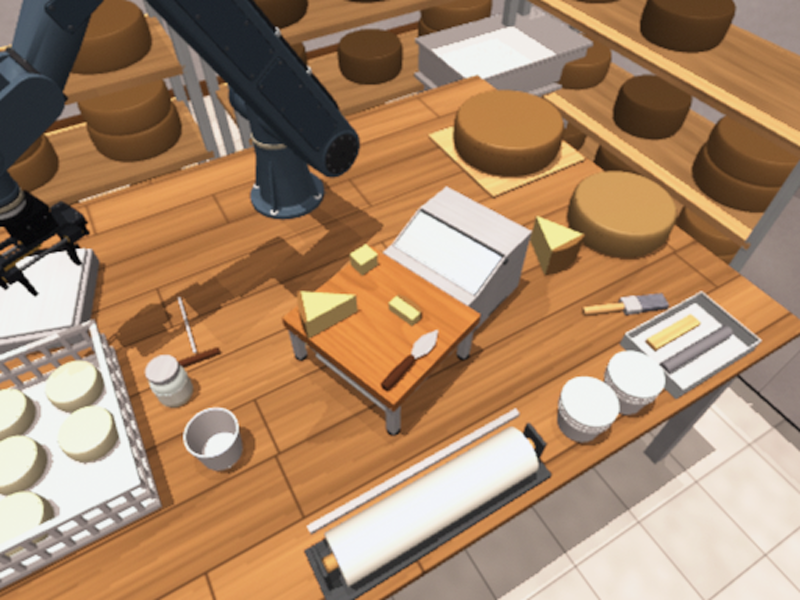

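```bash
python3 - <<'E'
import cv2,pickle
c=pickle.load(open("top.pkl","rb"))["color"][115:255,140:325,::-1]
cv2.imwrite("pics/topc.png",cv2.resize(c,None,fx=4.2,fy=4.2,interpolation=cv2.INTER_CUBIC))
E
```

```text
(no output)
```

View pics/topc.png

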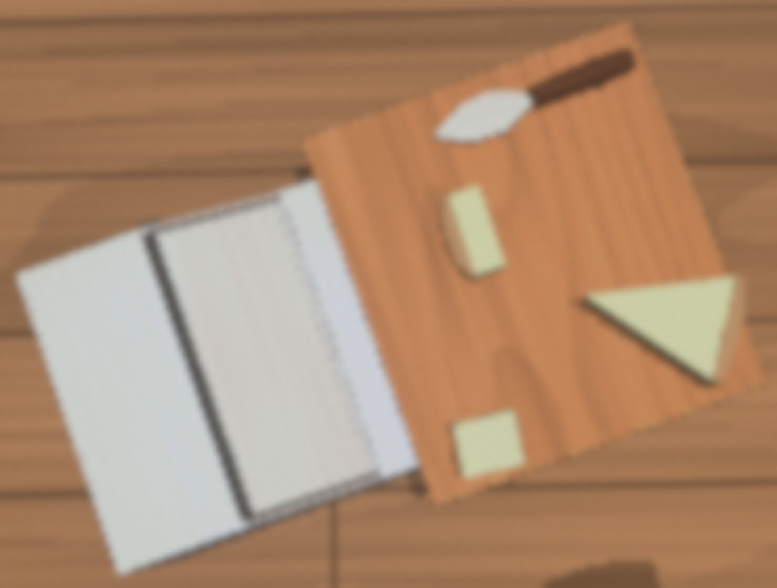

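```bash
cat > h.py <<'E'
import numpy as np,pickle
from scipy.optimize import least_squares
def ray(c,px,z):
    K,R,t=c["camera_matrix"],c["R"],c["t"]
    d=R.T@np.linalg.inv(K)@np.array([px[0],px[1],1.]); o=-R.T@t
    return (o+d*(z-o[2])/d[2])
def crop(p): return ((p[0]+.5)/4.2-.5+140,(p[1]+.5)/4.2-.5+115)
E
python3 - <<'E'
from h import *
c=pickle.load(open("top.pkl","rb"))
W=np.array([ray(c,crop(p),.14)[:2] for p in[(305,140),(632,22),(762,382),(432,503)]])
S=np.array([(-.03,-.15),(-.3,-.15),(-.3,.15),(-.03,.15)])
def T(p,S): cs,sn=np.cos(p[2]),np.sin(p[2]); return S@np.array([[cs,sn],[-sn,cs]])+p[:2]
r=least_squares(lambda p:(T(p,S)-W).ravel(),[.6,.2,1.8])
p=r.x; print(W,p,np.degrees(p[2]),r.fun*1000)
inv=lambda w:np.array([[np.cos(p[2]),np.sin(p[2])],[-np.sin(p[2]),np.cos(p[2])]])@(w-p[:2])
for n,q,z in[("rind",[(480,186),(505,266),(475,275),(447,195)],.162),("chunk",[(453,423),(513,410),(524,464),(463,479)],.174),("lipL",[(283,195),(316,180),(417,465),(378,478)],.14),("hinge",[(150,232),(247,517)],.183),("knife",[(435,136),(530,98),(633,60)],.15),("wedge",[(585,297),(737,276),(712,380)],.192)]:
    for a in q:
        w=ray(c,crop(a),z)[:2]; print(n,w.round(4),inv(w).round(4))
np.save("st.npy",p)
E
```

```text
[[ 0.70682658  0.14208649]
 [ 0.793918   -0.11153866]
 [ 0.51377385 -0.20206649]
 [ 0.42734046  0.04849128]] [0.55794039 0.12565989 1.89476289] 108.5619169087779 [ 2.86072112  2.8833817   1.71820244  0.55387892 -2.53170107 -4.4170702
 -2.0472225   0.97980959]
rind [0.6639 0.0078] [-0.1455 -0.063 ]
rind [ 0.6029 -0.0098] [-0.1428  0.0005]
rind [0.5966 0.0127] [-0.1194 -0.0007]
rind [0.6576 0.0327] [-0.1199 -0.0649]
chunk [0.4859 0.0306] [-0.0672  0.0986]
chunk [ 0.4946 -0.0136] [-0.1119  0.1044]
chunk [ 0.4549 -0.0209] [-0.1061  0.1443]
chunk [0.4448 0.0239] [-0.0604  0.1396]
lipL [0.6643 0.1593] [-0.002  -0.1116]
lipL [0.6755 0.1339] [-0.0296 -0.114 ]
lipL [0.456  0.0594] [-0.0304  0.1177]
lipL [0.4468 0.0889] [0.0006 0.1171]
hinge [0.6307 0.2519] [ 0.0965 -0.1091]
hinge [0.4201 0.1809] [0.0963 0.1131]
knife [0.7056 0.0415] [-0.1267 -0.1132]
knife [ 0.7334 -0.0314] [-0.2048 -0.1164]
knife [ 0.7613 -0.1106] [-0.2887 -0.1175]
wedge [ 0.5749 -0.0675] [-0.1885  0.0454]
wedge [ 0.5881 -0.1782] [-0.2976  0.0682]
wedge [ 0.5127 -0.1577] [-0.2542  0.133 ]
```

```bash
cat >> h.py <<'E'
from scipy.spatial.transform import Rotation as Ro
p=np.load("st.npy")
def Wd(x,y,z): c,s=np.cos(p[2]),np.sin(p[2]); return np.array([p[0]+c*x-s*y,p[1]+s*x+c*y,z])
def inv(w): c,s=np.cos(p[2]),np.sin(p[2]); d=w[:2]-p[:2]; return np.array([c*d[0]+s*d[1],-s*d[0]+c*d[1],w[2]])
def goal(s,x,y,z):
    c,sn=np.cos(p[2]),np.sin(p[2]); R=np.array([[sn,-c,0],[-c,-sn,0],[0,0,-1.]]).T
    R=np.column_stack([[sn,-c,0],[-c,-sn,0],[0,0,-1]])
    R0=s["tcp_rot"]; print("offset",(R0.T@(Wd(x,y,z)-s["position"])).round(4),"dr",Ro.from_matrix(R0.T@R).as_rotvec(degrees=True).round(2),"world",Wd(x,y,z))
E
python3 - <<'E'
from h import *
from rig import bot
s=bot.read_state(); goal(s,-.1085,-.031,.30); goal(s,.033,-.031,.144)
E
```

```text
offset [ 0.5779 -0.3928 -0.0774] dr [-0.11 -0.01  6.29] world [0.6218665  0.03267224 0.3       ]
offset [ 0.5933 -0.5331  0.0789] dr [-0.11 -0.01  6.29] world [0.57682291 0.16681144 0.144     ]
```

Emit:
{"name": "servo_tool", "arguments": {"targets": [{"offset": [0, 0, -0.02], "dr": [0, 0, 0]}, {"offset": [0, 0, -0.05], "dr": [0, 0, 0]}, {"offset": [0.01, -0.007, -0.08], "dr": [0, 0, 0.5]}, {"offset": [0.03, -0.02, -0.08], "dr": [0, 0, 1]}, {"offset": [0.055, -0.037, -0.08], "dr": [0, 0, 1.5]}, {"offset": [0.08, -0.054, -0.08], "dr": [0, 0, 2]}, {"offset": [0.105, -0.071, -0.08], "dr": [0, 0, 2.5]}, {"offset": [0.13, -0.088, -0.08], "dr": [0, 0, 3]}, {"offset": [0.155, -0.105, -0.08], "dr": [0, 0, 3.5]}, {"offset": [0.18, -0.122, -0.08], "dr": [0, 0, 4]}, {"offset": [0.205, -0.139, -0.08], "dr": [0, 0, 4.5]}, {"offset": [0.23, -0.156, -0.08], "dr": [0, 0, 5]}, {"offset": [0.255, -0.173, -0.08], "dr": [0, 0, 5.5]}, {"offset": [0.28, -0.19, -0.08], "dr": [0, 0, 6]}, {"offset": [0.305, -0.207, -0.08], "dr": [0, 0, 6.3]}, {"offset": [0.33, -0.224, -0.08], "dr": [0, 0, 6.3]}, {"offset": [0.355, -0.241, -0.08], "dr": [0, 0, 6.3]}, {"offset": [0.375, -0.255, -0.08], "dr": [0, 0, 6.3]}, {"offset": [0.385, -0.262, -0.08], "dr": [0, 0, 6.3]}, {"offset": [0.385, -0.262, -0.08], "dr": [0, 0, 6.3]}], "gripper": -1}}

```text
time_s: 1.77
position: [0.5025, -0.1654, 0.3022]
tcp_rot: [[0.947, 0.322, -0.0], [0.322, -0.947, 0.001], [-0.0, -0.001, -1.0]]
force: [0.5, -0.7, -0.3]
opening: 1.0
grasp_force: 0.0
```

```bash
python3 - <<'E'
from h import *
from rig import bot
s=bot.read_state(); goal(s,-.1085,-.031,.30)
E
```

```text
offset [ 0.1767 -0.1492  0.0023] dr [-0.05  0.01  0.2 ] world [0.6218665  0.03267224 0.3       ]
```

Emit:
{"name": "servo_tool", "arguments": {"targets": [{"offset": [0.01, -0.008, 0], "dr": [0, 0, 0]}, {"offset": [0.03, -0.025, 0], "dr": [0, 0, 0.2]}, {"offset": [0.055, -0.046, 0], "dr": [0, 0, 0.2]}, {"offset": [0.08, -0.067, 0], "dr": [0, 0, 0.2]}, {"offset": [0.105, -0.088, 0], "dr": [0, 0, 0.2]}, {"offset": [0.13, -0.109, 0], "dr": [0, 0, 0.2]}, {"offset": [0.155, -0.13, 0], "dr": [0, 0, 0.2]}, {"offset": [0.17, -0.143, 0.01], "dr": [0, 0, 0.2]}, {"offset": [0.177, -0.149, 0.03], "dr": [0, 0, 0.2]}, {"offset": [0.177, -0.149, 0.06], "dr": [0, 0, 0.2]}, {"offset": [0.177, -0.149, 0.08], "dr": [0, 0, 0.2]}, {"offset": [0.177, -0.149, 0.08], "dr": [0, 0, 0.2]}, {"offset": [0.177, -0.149, 0.08], "dr": [0, 0, 0.2]}]}}

```text
time_s: 2.85
position: [0.6217, 0.0292, 0.2214]
tcp_rot: [[0.95, 0.313, -0.003], [0.313, -0.95, 0.0], [-0.003, -0.001, -1.0]]
force: [0.3, 0.2, 0.9]
opening: 1.001
grasp_force: 0.0
```

```bash
python3 - <<'E'
from h import *
from rig import bot,viewer
import cv2
s=bot.read_state(); print(inv(s["position"])); goal(s,-.1085,-.031,.144)
for n,z in(("scene",1),("wrist",1)):
    c=viewer.capture(n);pickle.dump(c,open(n+"1.pkl","wb"))
    im=c["color"][:,:,::-1]
    if n=="scene": im=im[100:290,150:400]; im=cv2.resize(im,None,fx=3,fy=3,interpolation=cv2.INTER_CUBIC)
    cv2.imwrite(f"pics/{n}1.png",im)
E
```

```text
[-0.11179414 -0.02976473  0.22142781]
offset [ 0.0014 -0.0032  0.0774] dr [-0.06  0.16 -0.29] world [0.6218665  0.03267224 0.144     ]
```

View pics/wrist1.png

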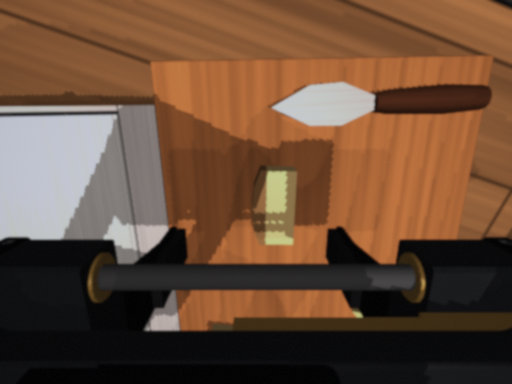

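View pics/scene1.png

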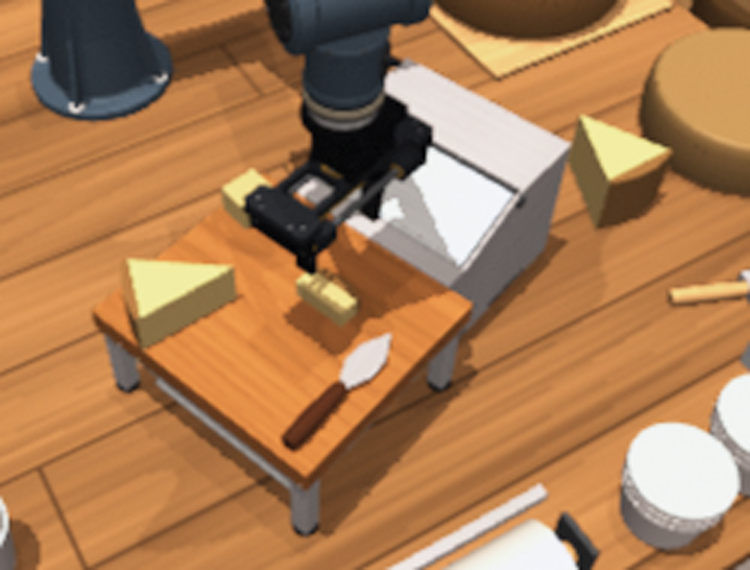

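```bash
python3 - <<'E'
from h import *
c=pickle.load(open("wrist1.pkl","rb"))
print(-c["R"].T@c["t"])
for n,q,z in(("rind",[(297,170),(293,245),(265,245),(267,170)],.162),("lip",[(118,108),(155,108),(152,62),(160,130)],.14),("knife",[(272,105),(375,105)],.15)):
    for a in q: print(n,inv(ray(c,a,z)).round(4))
# finger tips in image
w=Wd(-.1118+.0435,-.0298,.221); v=c["camera_matrix"]@(c["R"]@w+c["t"]);print(v[:2]/v[2])
w=Wd(-.1118-.0435,-.0298,.221); v=c["camera_matrix"]@(c["R"]@w+c["t"]);print(v[:2]/v[2])
E
```

```text
[0.69730455 0.05475479 0.38398322]
rind [-0.1436 -0.0643  0.162 ]
rind [-0.1425  0.0008  0.162 ]
rind [-0.1186  0.0007  0.162 ]
rind [-0.1199 -0.0644  0.162 ]
lip [ 0.0012 -0.112   0.14  ]
lip [-0.029  -0.1118  0.14  ]
lip [-0.0303 -0.1462  0.14  ]
lip [-0.0313 -0.0943  0.14  ]
knife [-0.124  -0.1135  0.15  ]
knife [-0.2043 -0.1131  0.15  ]
[187.75070214 243.58775781]
[326.62941214 242.9518445 ]
```

Emit:
{"name": "servo_tool", "arguments": {"targets": [{"offset": [0.001, -0.002, 0.02], "dr": [0, 0, 0]}, {"offset": [0.001, -0.002, 0.04], "dr": [0, 0, 0]}, {"offset": [0.001, -0.002, 0.055], "dr": [0, 0, 0]}, {"offset": [0.001, -0.002, 0.065], "dr": [0, 0, 0]}, {"offset": [0.001, -0.002, 0.072], "dr": [0, 0, 0]}, {"offset": [0.001, -0.002, 0.075], "dr": [0, 0, 0]}, {"offset": [0.001, -0.002, 0.077], "dr": [0, 0, 0]}, {"offset": [0.001, -0.002, 0.077], "dr": [0, 0, 0]}, {"offset": [0.001, -0.002, 0.077], "dr": [0, 0, 0]}]}}

```text
time_s: 3.7
position: [0.6233, 0.0322, 0.1464]
tcp_rot: [[0.949, 0.315, 0.002], [0.315, -0.949, -0.0], [0.002, 0.001, -1.0]]
force: [-0.0, 0.6, 0.8]
opening: 0.999
grasp_force: 0.0
```

```bash
python3 - <<'E'
from h import *
from rig import bot,viewer
s=bot.read_state(); print(inv(s["position"]),s["force"]); goal(s,.033,-.032,.144)
E
```

```text
[-0.10942817 -0.03218963  0.14640836] [-0.01288854  0.64892738  0.81018783]
offset [-0.0007 -0.1424  0.0023] dr [ 0.04 -0.09 -0.21] world [0.57777089 0.16712977 0.144     ]
```

Emit:
{"name": "servo_tool", "arguments": {"targets": [{"offset": [0, -0.003, 0.001], "dr": [0, 0, 0]}, {"offset": [0, -0.008, 0.002], "dr": [0, 0, 0]}, {"offset": [0, -0.013, 0.002], "dr": [0, 0, 0]}, {"offset": [0, -0.018, 0.002], "dr": [0, 0, 0]}, {"offset": [0, -0.024, 0.002], "dr": [0, 0, 0]}, {"offset": [0, -0.03, 0.002], "dr": [0, 0, 0]}, {"offset": [0, -0.036, 0.002], "dr": [0, 0, 0]}, {"offset": [0, -0.042, 0.002], "dr": [0, 0, 0]}, {"offset": [0, -0.048, 0.002], "dr": [0, 0, 0]}, {"offset": [0, -0.054, 0.002], "dr": [0, 0, 0]}, {"offset": [0, -0.06, 0.002], "dr": [0, 0, 0]}, {"offset": [0, -0.066, 0.002], "dr": [0, 0, 0]}, {"offset": [0, -0.072, 0.002], "dr": [0, 0, 0]}, {"offset": [0, -0.078, 0.002], "dr": [0, 0, 0]}, {"offset": [0, -0.084, 0.002], "dr": [0, 0, 0]}, {"offset": [0, -0.09, 0.002], "dr": [0, 0, 0]}, {"offset": [0, -0.095, 0.002], "dr": [0, 0, 0]}, {"offset": [0, -0.1, 0.002], "dr": [0, 0, 0]}, {"offset": [0, -0.1, 0.002], "dr": [0, 0, 0]}]}}

```text
time_s: 5.28
position: [0.5909, 0.1282, 0.1437]
tcp_rot: [[0.949, 0.316, 0.0], [0.316, -0.949, 0.0], [0.0, -0.0, -1.0]]
force: [0.6, -0.5, 1.1]
opening: 1.0
grasp_force: 1.0
```

```bash
python3 - <<'E'
from h import *
from rig import bot,viewer
import cv2
s=bot.read_state(); print(inv(s["position"]),s["force"],s["opening"]); goal(s,.033,-.032,.144)
c=viewer.capture("wrist");cv2.imwrite("pics/wrist2.png",c["color"][:,:,::-1])
E
```

```text
[-0.00811395 -0.03208011  0.143685  ] [ 0.60871871 -0.46000773  1.0781188 ] 1.0000075484275117
offset [-0.0002 -0.0411 -0.0003] dr [-0.02 -0.02 -0.17] world [0.57777089 0.16712977 0.144     ]
```

View pics/wrist2.png

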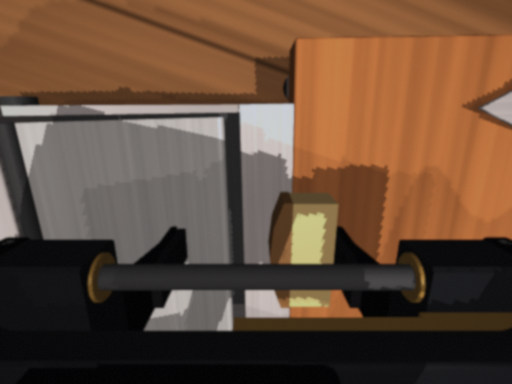

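Emit:
{"name": "servo_tool", "arguments": {"targets": [{"offset": [0, -0.004, 0], "dr": [0, 0, 0]}, {"offset": [0, -0.01, 0], "dr": [0, 0, 0]}, {"offset": [0, -0.017, 0], "dr": [0, 0, 0]}, {"offset": [0, -0.024, 0], "dr": [0, 0, 0]}, {"offset": [0, -0.031, 0], "dr": [0, 0, 0]}, {"offset": [0, -0.037, 0], "dr": [0, 0, 0]}, {"offset": [0, -0.04, 0], "dr": [0, 0, 0]}, {"offset": [0, -0.04, 0], "dr": [0, 0, 0]}, {"offset": [0, -0.04, 0], "dr": [0, 0, 0]}, {"offset": [0, -0.04, 0], "dr": [0, 0, 0]}]}}

```text
time_s: 6.17
position: [0.5787, 0.1647, 0.1435]
tcp_rot: [[0.949, 0.316, 0.0], [0.316, -0.949, -0.002], [-0.0, 0.002, -1.0]]
force: [1.8, -5.5, 0.5]
opening: 0.999
grasp_force: 3.0
```

```bash
python3 - <<'E'
from h import *
from rig import bot,viewer
import cv2
s=bot.read_state(); print(inv(s["position"]),s["force"],s["opening"],s["grasp_force"])
c=viewer.capture("wrist");cv2.imwrite("pics/wrist3.png",c["color"][:,:,::-1])
E
```

```text
[ 0.0303825  -0.03206879  0.1434756 ] [ 1.76427067 -5.51212357  0.52097233] 0.9990528346640423 3.0126906582154334
```

View pics/wrist3.png

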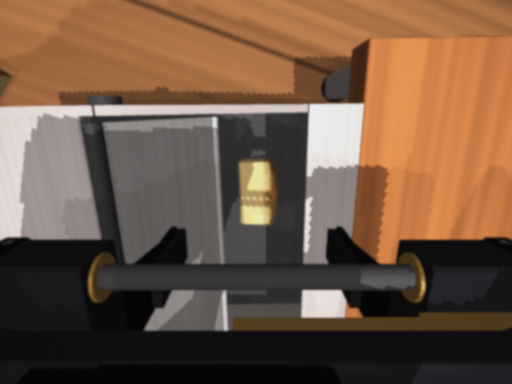

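Emit:
{"name": "servo_tool", "arguments": {"targets": [{"offset": [0, 0, 0], "dr": [0, 0, 0]}, {"offset": [0, 0, 0], "dr": [0, 0, 0]}, {"offset": [0, 0, 0], "dr": [0, 0, 0]}, {"offset": [0, 0.005, 0], "dr": [0, 0, 0]}, {"offset": [0, 0.012, 0], "dr": [0, 0, 0]}, {"offset": [0, 0.02, 0], "dr": [0, 0, 0]}, {"offset": [0, 0.028, 0], "dr": [0, 0, 0]}, {"offset": [0, 0.036, 0], "dr": [0, 0, 0]}, {"offset": [0, 0.044, 0], "dr": [0, 0, 0]}, {"offset": [0, 0.052, 0], "dr": [0, 0, 0]}, {"offset": [0, 0.06, 0], "dr": [0, 0, 0]}, {"offset": [0, 0.068, 0], "dr": [0, 0, 0]}, {"offset": [0, 0.076, 0], "dr": [0, 0, 0]}, {"offset": [0, 0.084, 0], "dr": [0, 0, 0]}, {"offset": [0, 0.092, 0], "dr": [0, 0, 0]}, {"offset": [0, 0.1, 0], "dr": [0, 0, 0]}, {"offset": [0, 0.107, 0], "dr": [0, 0, 0]}, {"offset": [0, 0.112, -0.001], "dr": [0, 0, 0]}, {"offset": [0, 0.115, -0.005], "dr": [0, 0, 0]}, {"offset": [0, 0.115, -0.015], "dr": [0, 0, 0]}]}}

```text
time_s: 7.88
position: [0.614, 0.0553, 0.1577]
tcp_rot: [[0.949, 0.314, -0.003], [0.314, -0.949, 0.0], [-0.003, -0.001, -1.0]]
force: [0.1, -0.7, -0.2]
opening: 1.002
grasp_force: 0.0
```

Emit:
{"name": "servo_tool", "arguments": {"targets": [{"offset": [0, 0, -0.02], "dr": [0, 0, 0]}, {"offset": [0, 0, -0.045], "dr": [0, 0, 0]}, {"offset": [0, 0, -0.07], "dr": [0, 0, 0]}, {"offset": [0, 0, -0.09], "dr": [0, 0, 0]}, {"offset": [0, 0, -0.1], "dr": [0, 0, 0]}, {"offset": [0, 0, -0.1], "dr": [0, 0, 0]}, {"offset": [0, 0, -0.1], "dr": [0, 0, 0]}, {"offset": [0, 0, -0.1], "dr": [0, 0, 0]}]}}

```text
time_s: 8.55
position: [0.6137, 0.0562, 0.2573]
tcp_rot: [[0.949, 0.315, -0.003], [0.315, -0.949, 0.0], [-0.003, -0.001, -1.0]]
force: [0.5, 1.1, 0.4]
opening: 1.0
grasp_force: 0.0
```

```bash
python3 - <<'E'
from rig import bot,viewer
import cv2
s=bot.read_state(); print(s["position"],s["force"])
a=viewer.capture("scene")["color"][100:290,150:400,::-1]
cv2.imwrite("pics/end.png",cv2.resize(a,None,fx=3,fy=3))
E
```

```text
[0.61367541 0.05623581 0.25729067] [0.5499087  1.07218231 0.41627459]
```

View pics/end.png

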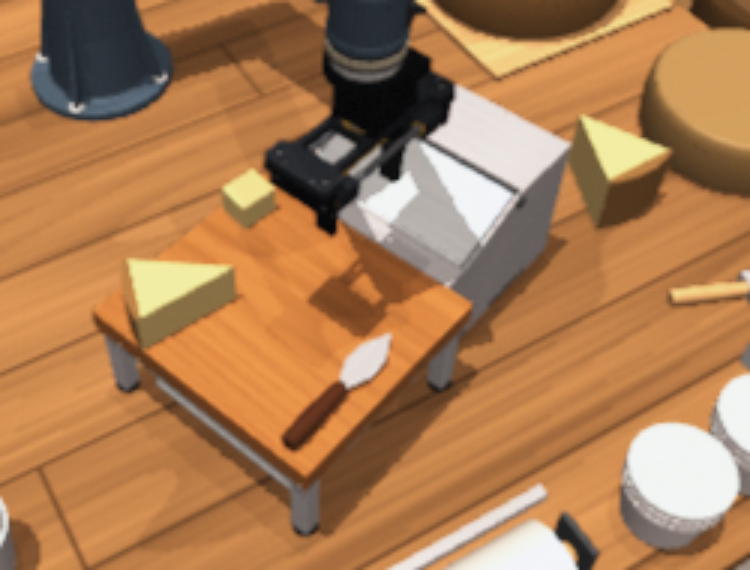

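The flap is shut, at around (440,200). The rind is off the board, and the chunk, wedge and knife have not moved. The hand is clear of everything.

```bash
python3 -c "
from rig import ticket
print(ticket.hand_in())"
```

```text
the job is handed in; nothing more can be done
None
```

The rind was pushed into the trim bin while the front finger held the flap open, the flap is shut again, the cheese and knife on the board look unmoved, and the job is handed in (no verdict was returned).

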